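# Sleeve tin bodies onto the forming stakes and set in their lids

### The arm

A 6-joint arm with a two-finger parallel gripper is mounted at the origin on the work surface. World frame = base frame: x ahead of the robot, y to its left, z up, the work surface at z = 0. Lengths are in m, angles in rad, forces in N, time in s.
With the tool pointing down it reaches from about 0.35 to 0.85 m from the base axis. Payload 8.1 kg.
Tool frame: the origin (TCP) lies on the centre line of the jaws, within the pads' length; the fingertips stand 25 mm ahead of it and the grasp point (between the pads) lies 6 mm ahead of it (manip.tip_extent is the distance from the TCP to the fingertips, in m); z points along the fingers, y is the line along which they close (so a half turn about z gives the same grasp; the last joint's range is limited). The gripper opens to 93 mm and grips with 3 to 60 N. Pads are 15 mm wide; open, the fingers measure 128 mm over their backs; the gripper's body (75 mm by 188 mm) begins 65 mm behind the grasp point.
Start: joints at [-1.358, 0.13, 1.488, -0, 1.523, -0.085], TCP at [0.176, -0.574, 0.244] pointing down, gripper open.
Joint ranges: [-2.96, 2.96], [-0.89, 2.26], [0.02, 2.5], [-1.34, 4.48], [0, 2.73], [-2.66, 2.66]. Speed limits (rad/s): [2.39, 2.39, 2.79, 3.14, 3.14, 3.14].

### API

Orientations are given as a rotation vector (axis times angle).
In Python, from plant import manip, telemetry, get_image, job gives the robot as it stands. Calls block until the motion is done:
- manip.move_to(position, orientation): joint-space move of the TCP to a pose.
- manip.move_l(position, orientation=None, rate=0.15, force_limit=None): straight line of the TCP; orientation=None keeps the orientation; rate is the mean speed in m/s. With force_limit (N) it stops when the force on the tool has changed by that much, and returns True; else False.
- manip.move_joints(angles): joint-space move.
- manip.move_gripper(opening): finger opening in m; the grip force is fixed at half the most; returns when the fingers have stopped.
- manip.hold(seconds).
- manip.inverse_kinematics(position, orientation): joint angles nearest the present ones, or None.
- telemetry.sense(): the state.
- get_image(name): name is "scene" or "top" or "wrist"; returns a dict with "frame" (384x512x3 uint8, red, green, blue), "intrinsics" (3x3 intrinsics, pixels), "position" and "rotation" of the camera in the world; the wrist camera has in their place "mount" (4x4, takes a point from camera to tool coordinates, whose origin is the TCP and whose axes are the flange's). Camera axes: x right, y up, looking along -z (the intrinsics and any distortion apply to the point x, -y, -z); pixel columns grow to the right and rows downward; lengths in m; the calibration is good to about 2 mm. A picture is of the moment at which its call begins: read the wrist's pose just before it. There is no depth.
A pose or a line that the arm cannot do raises manip.Unreachable and nothing moves.
- job.sign_off(): hands the job in; it is judged then, once.
The state is a dict: "t": time; "joint_pos": joint angles; "qvel": joint speeds; "tau": joint torques, N m; "position": TCP position; "tcp_rot": TCP orientation; "ft_force": force on the tool from outside, world axes, zero at the start; "torque": the same for the moment, N m; "finger_gap": finger opening in m; "grip_force": force on a finger pad.
Only numpy, scipy, OpenCV 4.12 (cv2) and the standard library are available. Lean on these libraries where they do the work, as an engineer would, in place of code of your own. Each camera call takes 0.05 s, during which the arm holds its last target. There are 200 camera calls.

### The job

Slide every tin body on the bench fully down over a forming stake of its own, and take all the knobbed lids from under the tray's sliding cover and seat each one level, all the way into the open top of a different tin on its stake (there may be fewer lids than tins: the rest stay open). Only when all that is done, slide the tray's cover shut again. Leave the hammer, bottle and jar where they are.

Things in the scene. Friction and masses are not known exactly. Their poses are not given: they have to be found in the camera images.
- jig: forming jig: timber base 80 x 395 x 20 mm, fixed to the bench, with four upright dark steel stakes (solid round shafts, 50 mm diameter, rising 72 mm above the base, the top 6 mm bevelled down to a 38 mm flat) in a row along its y axis, 105 mm apart. Origin under the centre of the base, on the bench; z up. It lies somewhere else and turned a little at each start
- stake1_foot (a point): point on the axis of stake 1 at its foot, on the base's upper face, 20 mm above the bench; z up
- stake2_foot (a point): point on the axis of stake 2 at its foot, on the base's upper face, 20 mm above the bench; z up
- stake3_foot (a point): point on the axis of stake 3 at its foot, on the base's upper face, 20 mm above the bench; z up
- stake4_foot (a point): point on the axis of stake 4 at its foot, on the base's upper face, 20 mm above the bench; z up
- tin1: tin body 1: bright metal tube open at both ends, 60 mm outside, 54 mm inside (wall 3 mm), 80 mm tall, 150 g on average, standing upright on the bench. Either way up is the same. Origin at the centre of its lower end, z along its axis. Three or four of the tin bodies are there (None if absent). Fully down on a stake, its upper rim stands 8 mm above the stake's flat top
- tin1_seat (a point): point on tin 1's axis 72 mm above its lower end (8 mm below its upper rim): where the underside of a lid comes to rest when the tin is fully down on a stake
- tin2: tin body 2: bright metal tube open at both ends, 60 mm outside, 54 mm inside (wall 3 mm), 80 mm tall, 150 g on average, standing upright on the bench. Either way up is the same. Origin at the centre of its lower end, z along its axis. Three or four of the tin bodies are there (None if absent). Fully down on a stake, its upper rim stands 8 mm above the stake's flat top
- tin2_seat (a point): point on tin 2's axis 72 mm above its lower end (8 mm below its upper rim): where the underside of a lid comes to rest when the tin is fully down on a stake
- tin3: tin body 3: bright metal tube open at both ends, 60 mm outside, 54 mm inside (wall 3 mm), 80 mm tall, 150 g on average, standing upright on the bench. Either way up is the same. Origin at the centre of its lower end, z along its axis. Three or four of the tin bodies are there (None if absent). Fully down on a stake, its upper rim stands 8 mm above the stake's flat top
- tin3_seat (a point): point on tin 3's axis 72 mm above its lower end (8 mm below its upper rim): where the underside of a lid comes to rest when the tin is fully down on a stake
- tin4: tin body 4: bright metal tube open at both ends, 60 mm outside, 54 mm inside (wall 3 mm), 80 mm tall, 150 g on average, standing upright on the bench. Either way up is the same. Origin at the centre of its lower end, z along its axis. Three or four of the tin bodies are there (None if absent). Fully down on a stake, its upper rim stands 8 mm above the stake's flat top
- tin4_seat (a point): point on tin 4's axis 72 mm above its lower end (8 mm below its upper rim): where the underside of a lid comes to rest when the tin is fully down on a stake
- lid1: lid 1: round steel disc 50 mm across and 8 mm thick (lower edge bevelled 3 mm), with a dark wooden knob 22 mm across and 30 mm tall standing on its middle; 38 mm tall in all, about 90 g. Origin at the centre of its underside, z up through the knob. Two or three of the lids are there (None if absent). It starts flat on the floor of the tray, under the cover
- lid2: lid 2: round steel disc 50 mm across and 8 mm thick (lower edge bevelled 3 mm), with a dark wooden knob 22 mm across and 30 mm tall standing on its middle; 38 mm tall in all, about 90 g. Origin at the centre of its underside, z up through the knob. Two or three of the lids are there (None if absent). It starts flat on the floor of the tray, under the cover
- lid3: lid 3: round steel disc 50 mm across and 8 mm thick (lower edge bevelled 3 mm), with a dark wooden knob 22 mm across and 30 mm tall standing on its middle; 38 mm tall in all, about 90 g. Origin at the centre of its underside, z up through the knob. Two or three of the lids are there (None if absent). It starts flat on the floor of the tray, under the cover
- tray: fixed plywood tray, 140 mm (its x) x 200 mm (its y), walls 5 mm thick and 52 mm high, floor 5 mm thick; two runners continue its long-side ends to +x to carry the cover when it is open. Origin under its centre, on the bench; z up
- cover (a joint): position in m of the tray's flat grey sliding cover (140 x 200 x 5 mm, upper face 58 mm above the bench): 0 = shut (over the whole tray), 0.14 = fully open. It slides along the tray's +x axis to open, with about 1.5 N of friction, and stays where it is left
- cover_grip (a point): middle of the wooden grip bar on the cover, 21 mm above the cover's upper face (so 79 mm above the bench): the bar is 14 mm thick along the tray's x, 60 mm long along its y, and stands 30 mm above the cover's upper face at the middle of the cover; the point moves with the cover and carries the tray's axes
- hammer: bystander: hammer lying on the bench, right of the work; origin on its underside
- jug: bystander: green plastic bottle, 68 mm across, 125 mm tall, standing; origin at the centre of its underside
- flux: bystander: amber jar with a steel cap, 70 mm across, 70 mm tall, standing; origin at the centre of its underside
Things that resemble listed ones, but are neither listed nor needed, are in the scene too. What is shaped like the tin3 but black is not meant.

How it is judged:
On the way, in this order (a step that is already met when the one before it is completed fails the run):
1. the tray's cover is slid open (value of joint cover above 0.1 m), for 0.2 s.
2. with the cover still open, every tin is fully down over a stake and all lids are seated in tins (((horizontal distance between tin1 and stake1_foot below 0.004 m and z of tin1 in the frame of stake1_foot below 0.004 m) or (horizontal distance between tin1 and stake2_foot below 0.004 m and z of tin1 in the frame of stake2_foot below 0.004 m) or (horizontal distance between tin1 and stake3_foot below 0.004 m and z of tin1 in the frame of stake3_foot below 0.004 m) or (horizontal distance between tin1 and stake4_foot below 0.004 m and z of tin1 in the frame of stake4_foot below 0.004 m)) and angle between each of tin1, tin2, tin3, tin4's own z axis and vertical below 0.06 rad and ((horizontal distance between tin2 and stake1_foot below 0.004 m and z of tin2 in the frame of stake1_foot below 0.004 m) or (horizontal distance between tin2 and stake2_foot below 0.004 m and z of tin2 in the frame of stake2_foot below 0.004 m) or (horizontal distance between tin2 and stake3_foot below 0.004 m and z of tin2 in the frame of stake3_foot below 0.004 m) or (horizontal distance between tin2 and stake4_foot below 0.004 m and z of tin2 in the frame of stake4_foot below 0.004 m)) and ((horizontal distance between tin3 and stake1_foot below 0.004 m and z of tin3 in the frame of stake1_foot below 0.004 m) or (horizontal distance between tin3 and stake2_foot below 0.004 m and z of tin3 in the frame of stake2_foot below 0.004 m) or (horizontal distance between tin3 and stake3_foot below 0.004 m and z of tin3 in the frame of stake3_foot below 0.004 m) or (horizontal distance between tin3 and stake4_foot below 0.004 m and z of tin3 in the frame of stake4_foot below 0.004 m)) and ((horizontal distance between tin4 and stake1_foot below 0.004 m and z of tin4 in the frame of stake1_foot below 0.004 m) or (horizontal distance between tin4 and stake2_foot below 0.004 m and z of tin4 in the frame of stake2_foot below 0.004 m) or (horizontal distance between tin4 and stake3_foot below 0.004 m and z of tin4 in the frame of stake3_foot below 0.004 m) or (horizontal distance between tin4 and stake4_foot below 0.004 m and z of tin4 in the frame of stake4_foot below 0.004 m)) and ((horizontal distance between lid1 and tin1_seat below 0.005 m and z of lid1 in the frame of tin1_seat between -0.004 and 0.004 m) or (horizontal distance between lid1 and tin2_seat below 0.005 m and z of lid1 in the frame of tin2_seat between -0.004 and 0.004 m) or (horizontal distance between lid1 and tin3_seat below 0.005 m and z of lid1 in the frame of tin3_seat between -0.004 and 0.004 m) or (horizontal distance between lid1 and tin4_seat below 0.005 m and z of lid1 in the frame of tin4_seat between -0.004 and 0.004 m)) and angle between each of lid1, lid2, lid3's own z axis and vertical below 0.08 rad and ((horizontal distance between lid2 and tin1_seat below 0.005 m and z of lid2 in the frame of tin1_seat between -0.004 and 0.004 m) or (horizontal distance between lid2 and tin2_seat below 0.005 m and z of lid2 in the frame of tin2_seat between -0.004 and 0.004 m) or (horizontal distance between lid2 and tin3_seat below 0.005 m and z of lid2 in the frame of tin3_seat between -0.004 and 0.004 m) or (horizontal distance between lid2 and tin4_seat below 0.005 m and z of lid2 in the frame of tin4_seat between -0.004 and 0.004 m)) and ((horizontal distance between lid3 and tin1_seat below 0.005 m and z of lid3 in the frame of tin1_seat between -0.004 and 0.004 m) or (horizontal distance between lid3 and tin2_seat below 0.005 m and z of lid3 in the frame of tin2_seat between -0.004 and 0.004 m) or (horizontal distance between lid3 and tin3_seat below 0.005 m and z of lid3 in the frame of tin3_seat between -0.004 and 0.004 m) or (horizontal distance between lid3 and tin4_seat below 0.005 m and z of lid3 in the frame of tin4_seat between -0.004 and 0.004 m)) and value of joint cover above 0.05 m), for 0.3 s.
At the end, for the whole second after the job is handed in: every tin present is down over a stake (within 4 mm of its foot in height and sideways, upright to 0.06 rad), every lid is seated in a tin (within 5 mm of the seat point sideways, 4 mm in height, level to 0.08 rad), all at rest, and the cover is shut to within 8 mm (((horizontal distance between tin1 and stake1_foot below 0.004 m and z of tin1 in the frame of stake1_foot below 0.004 m) or (horizontal distance between tin1 and stake2_foot below 0.004 m and z of tin1 in the frame of stake2_foot below 0.004 m) or (horizontal distance between tin1 and stake3_foot below 0.004 m and z of tin1 in the frame of stake3_foot below 0.004 m) or (horizontal distance between tin1 and stake4_foot below 0.004 m and z of tin1 in the frame of stake4_foot below 0.004 m)) and angle between each of tin1, tin2, tin3, tin4's own z axis and vertical below 0.06 rad and ((horizontal distance between tin2 and stake1_foot below 0.004 m and z of tin2 in the frame of stake1_foot below 0.004 m) or (horizontal distance between tin2 and stake2_foot below 0.004 m and z of tin2 in the frame of stake2_foot below 0.004 m) or (horizontal distance between tin2 and stake3_foot below 0.004 m and z of tin2 in the frame of stake3_foot below 0.004 m) or (horizontal distance between tin2 and stake4_foot below 0.004 m and z of tin2 in the frame of stake4_foot below 0.004 m)) and ((horizontal distance between tin3 and stake1_foot below 0.004 m and z of tin3 in the frame of stake1_foot below 0.004 m) or (horizontal distance between tin3 and stake2_foot below 0.004 m and z of tin3 in the frame of stake2_foot below 0.004 m) or (horizontal distance between tin3 and stake3_foot below 0.004 m and z of tin3 in the frame of stake3_foot below 0.004 m) or (horizontal distance between tin3 and stake4_foot below 0.004 m and z of tin3 in the frame of stake4_foot below 0.004 m)) and ((horizontal distance between tin4 and stake1_foot below 0.004 m and z of tin4 in the frame of stake1_foot below 0.004 m) or (horizontal distance between tin4 and stake2_foot below 0.004 m and z of tin4 in the frame of stake2_foot below 0.004 m) or (horizontal distance between tin4 and stake3_foot below 0.004 m and z of tin4 in the frame of stake3_foot below 0.004 m) or (horizontal distance between tin4 and stake4_foot below 0.004 m and z of tin4 in the frame of stake4_foot below 0.004 m)) and ((horizontal distance between lid1 and tin1_seat below 0.005 m and z of lid1 in the frame of tin1_seat between -0.004 and 0.004 m) or (horizontal distance between lid1 and tin2_seat below 0.005 m and z of lid1 in the frame of tin2_seat between -0.004 and 0.004 m) or (horizontal distance between lid1 and tin3_seat below 0.005 m and z of lid1 in the frame of tin3_seat between -0.004 and 0.004 m) or (horizontal distance between lid1 and tin4_seat below 0.005 m and z of lid1 in the frame of tin4_seat between -0.004 and 0.004 m)) and angle between each of lid1, lid2, lid3's own z axis and vertical below 0.08 rad and ((horizontal distance between lid2 and tin1_seat below 0.005 m and z of lid2 in the frame of tin1_seat between -0.004 and 0.004 m) or (horizontal distance between lid2 and tin2_seat below 0.005 m and z of lid2 in the frame of tin2_seat between -0.004 and 0.004 m) or (horizontal distance between lid2 and tin3_seat below 0.005 m and z of lid2 in the frame of tin3_seat between -0.004 and 0.004 m) or (horizontal distance between lid2 and tin4_seat below 0.005 m and z of lid2 in the frame of tin4_seat between -0.004 and 0.004 m)) and ((horizontal distance between lid3 and tin1_seat below 0.005 m and z of lid3 in the frame of tin1_seat between -0.004 and 0.004 m) or (horizontal distance between lid3 and tin2_seat below 0.005 m and z of lid3 in the frame of tin2_seat between -0.004 and 0.004 m) or (horizontal distance between lid3 and tin3_seat below 0.005 m and z of lid3 in the frame of tin3_seat between -0.004 and 0.004 m) or (horizontal distance between lid3 and tin4_seat below 0.005 m and z of lid3 in the frame of tin4_seat between -0.004 and 0.004 m)) and linear speed of each of tin1, tin2, tin3, tin4, lid1, lid2, lid3 below 0.02 m/s and value of joint cover below 0.008 m); the robot touches nothing.
It fails at once if the hammer is moved more than 30 mm (distance of hammer from where it was at the start of the episode above 0.03 m).
It fails at once if the bottle is moved more than 30 mm (distance of jug from where it was at the start of the episode above 0.03 m).
It fails at once if the jar is moved more than 30 mm (distance of flux from where it was at the start of the episode above 0.03 m).
Of tin1, tin2, tin3, tin4 only 3 to 4 are there at a start; the rules pass over those that are not, and their reading is None.
Of lid1, lid2, lid3 only 2 to 3 are there at a start; the rules pass over those that are not, and their reading is None.
At some moment in a run one of tin1, tin2, tin3, tin4 may be knocked a few centimetres aside while the robot is not near it.
Once in a run the grip may slacken for a moment while it holds something.
It also fails if it takes over 210 s, if anything falls off the work surface, if the arm or the gripper's body presses on something with over 40 N, if the wrist force passes 120 N, or if a joint passes its speed limit or range.

## Working session

There is one attempt and no reset: what is moved stays moved. The work goes in short steps, each a Python script; the robot and the scene stay as the last script left them, time stands still between calls to the robot, and variables do not carry over. Pictures are saved under pics/ and viewed, at most 14 in all, crops included, and the job is handed in when it is done.

```bash
ls; mkdir -p pics; python3 - <<'E'
from plant import manip, telemetry, get_image
import cv2, numpy as np
for n in ("top","scene"):
    d=get_image(n); cv2.imwrite(f"pics/{n}0.png",cv2.resize(d["frame"][:,:,::-1],(800,600),interpolation=cv2.INTER_CUBIC))
    np.savez(f"{n}0.npz",**{k:v for k,v in d.items()})
    print(n,[ (k,np.round(v,4).tolist()) for k,v in d.items() if k!="frame"])
d=get_image("wrist"); print([(k,np.round(v,4).tolist()) for k,v in d.items() if k!="frame"])
s=telemetry.sense(); print(s)
E
```

```text
pics
top [('intrinsics', [[458.1376, 0.0, 252.6685], [0.0, 458.1376, 185.3417], [0.0, 0.0, 1.0]]), ('position', [0.2679, -0.0799, 1.6034]), ('rotation', [0.1298, -0.1363, -1.5816])]
scene [('intrinsics', [[423.6109, 0.0, 257.5092], [0.0, 423.6109, 193.1223], [0.0, 0.0, 1.0]]), ('position', [1.3932, -0.6283, 1.0911]), ('rotation', [0.7244, 0.4045, 0.9351])]
[('intrinsics', [[270.6485, 0.0, 256.7155], [0.0, 270.6485, 193.0031], [0.0, 0.0, 1.0]]), ('mount', [[0.0009, 0.9653, 0.261, 0.0722], [1.0, -0.0009, -0.0001, 0.0003], [0.0001, 0.261, -0.9653, -0.1418], [0.0, 0.0, 0.0, 1.0]])]
{'t': 0.15, 'joint_pos': array([-1.35841605e+00,  1.30998539e-01,  1.48898485e+00, -3.68162676e-05,
        1.52299928e+00, -8.53974156e-02]), 'qvel': array([ 6.04111936e-05, -3.33747210e-03, -4.06972237e-03, -5.93907330e-04,
        2.33520902e-04,  5.42322462e-04]), 'tau': array([-8.33179456e-06, -5.60477078e+01, -4.92334914e+01,  7.67272012e-02,
        3.06307117e-02, -1.03012246e-04]), 'position': array([ 0.17596666, -0.5732129 ,  0.24284623]), 'tcp_rot': array([-3.10546571e+00, -4.65819199e-01,  1.96096564e-04]), 'ft_force': array([-0.2313964 , -0.05712263, -0.16537339]), 'torque': array([-0.00668572,  0.012969  , -0.02007767]), 'grip_force': 0.0, 'finger_gap': 0.09314393619017758}
```

View pics/top0.png

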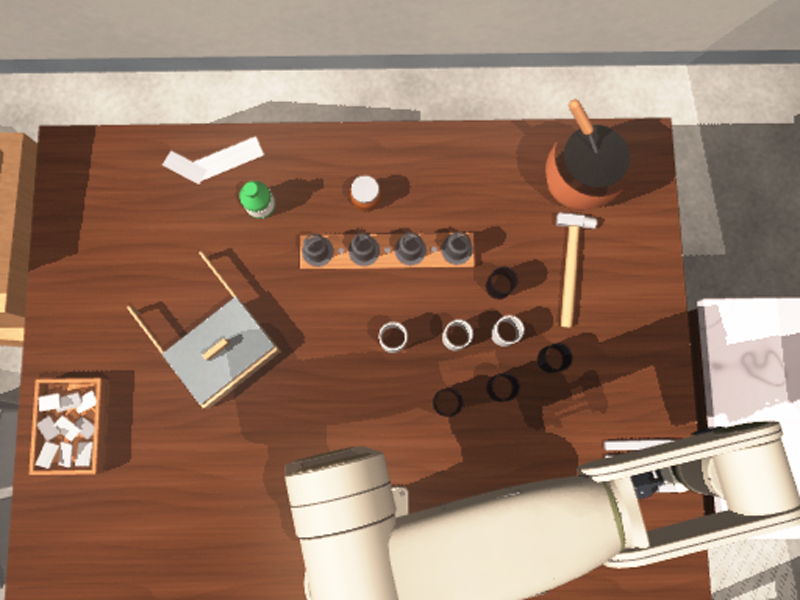

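View pics/scene0.png

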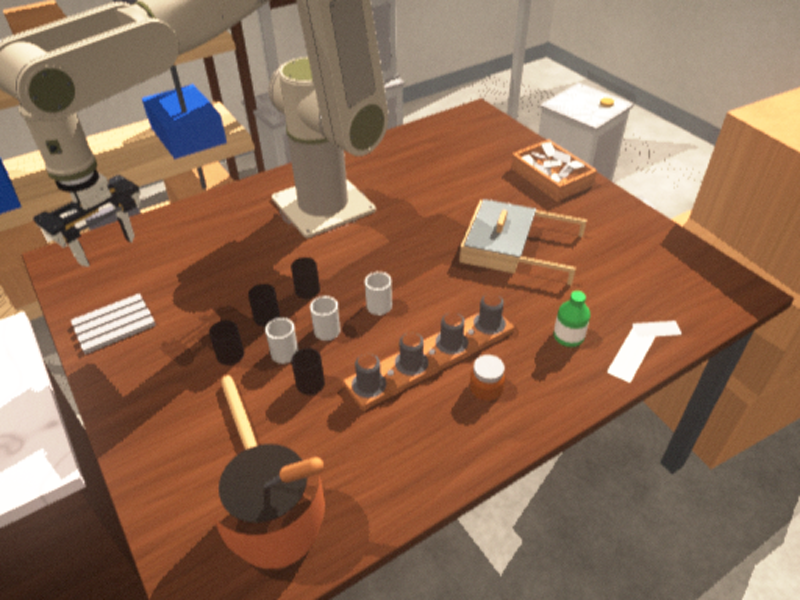

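Top view (800×600). Tin candidates:
- Bright tubes at (393,337), (458,334) and (508,330). These match the description.
- Black tubes at (501,283), (554,358), (502,387) and (447,402). These are decoys.

Other items:
- Stakes at (316,248), (363,248), (411,247) and (458,246).
- Tray cover grip at (217,347), with runners to the upper left.
- Jar at (365,190), bottle at (257,198), hammer at (570,270).

Next I check these with close wrist views.

```bash
cat > h.py <<'E'
from plant import manip, telemetry, get_image, job
import cv2, numpy as np
from scipy.spatial.transform import Rotation as R
def ori(yaw):  # tool down, tool x at yaw
    return np.pi*np.array([np.cos(yaw/2),np.sin(yaw/2),0])
def snap(name):
    s=telemetry.sense(); d=get_image(name); K=d["intrinsics"]
    if name=="wrist":
        T=np.eye(4); T[:3,:3]=R.from_rotvec(s["tcp_rot"]).as_matrix(); T[:3,3]=s["position"]; T=T@d["mount"]
        return d["frame"],K,T[:3,3],T[:3,:3]
    return d["frame"],K,np.array(d["position"]),R.from_rotvec(d["rotation"]).as_matrix()
def cast(cam,uv,z):
    _,K,p,M=cam; uv=np.atleast_2d(uv).astype(float)
    r=np.c_[(uv[:,0]-K[0,2])/K[0,0],-(uv[:,1]-K[1,2])/K[1,1],-np.ones(len(uv))]@M.T
    return p+r*((z-p[2])/r[:,2])[:,None]
def proj(cam,P):
    _,K,p,M=cam; c=(np.atleast_2d(P)-p)@M
    return np.c_[K[0,2]-K[0,0]*c[:,0]/c[:,2],K[1,2]+K[1,1]*c[:,1]/c[:,2]]
def save(cam,name,crop=None,scale=1.5):
    f=cam[0][:,:,::-1]
    if crop: f=f[crop[1]:crop[3],crop[0]:crop[2]]
    cv2.imwrite(f"pics/{name}.png",cv2.resize(f,None,fx=scale,fy=scale,interpolation=cv2.INTER_CUBIC))
def rectify(cam,c,z,half=.06,mm=.5):
    """bird's-eye view of plane z around c; +x up, +y left; returns image"""
    n=int(2*half/(mm/1000)); 
    i=np.array([[0,0],[n,0],[n,n],[0,n]],np.float32)
    P=np.array([[c[0]+half-v*mm/1000,c[1]+half-u*mm/1000,z] for u,v in i])
    H=cv2.getPerspectiveTransform(proj(cam,P).astype(np.float32),i)
    return cv2.warpPerspective(cam[0],H,(n,n),flags=cv2.INTER_CUBIC)
def down(p,yaw,z): manip.move_l([p[0],p[1],z],ori(yaw))
E
python3 - <<'E'
from h import *
t=snap("top"); f=.64
names=dict(tinA=(393,337,.08),tinB=(458,334,.08),tinC=(508,330,.08),s1=(316,240,.092),s2=(363,240,.092),s3=(411,239,.092),s4=(458,238,.092),grip=(217,345,.088),rA=(130,307,.05),rB=(202,253,.05),cA=(164,352,.058),cB=(236,297,.058),cC=(276,347,.058),cD=(205,405,.058),black=(501,283,.08))
for n,(u,v,z) in names.items(): print(n,cast(t,(u*f,v*f),z).round(3))
manip.move_to([.40,-.17,.30],ori(0)); w=snap("wrist"); save(w,"w_tins")
print(telemetry.sense()["position"],telemetry.sense()["t"])
manip.move_to([.50,-.05,.30],ori(0)); w=snap("wrist"); save(w,"w_stakes")
print(telemetry.sense()["position"],telemetry.sense()["t"])
E
```

```text
tinA [[ 0.425 -0.083  0.08 ]]
tinB [[ 0.43  -0.222  0.08 ]]
tinC [[ 0.437 -0.329  0.08 ]]
s1 [[0.637 0.081 0.092]]
s2 [[ 0.636 -0.021  0.092]]
s3 [[ 0.637 -0.125  0.092]]
s4 [[ 0.637 -0.227  0.092]]
grip [[0.413 0.29  0.088]]
rA [[0.503 0.492 0.05 ]]
rB [[0.622 0.338 0.05 ]]
cA [[0.403 0.411 0.058]]
cB [[0.52  0.259 0.058]]
cC [[0.41  0.17  0.058]]
cD [[0.288 0.32  0.058]]
black [[ 0.539 -0.318  0.08 ]]
[ 0.39985337 -0.17067877  0.29983592] 1.95
[ 0.49972428 -0.05084749  0.29976581] 2.6667
```

View pics/w_tins.png

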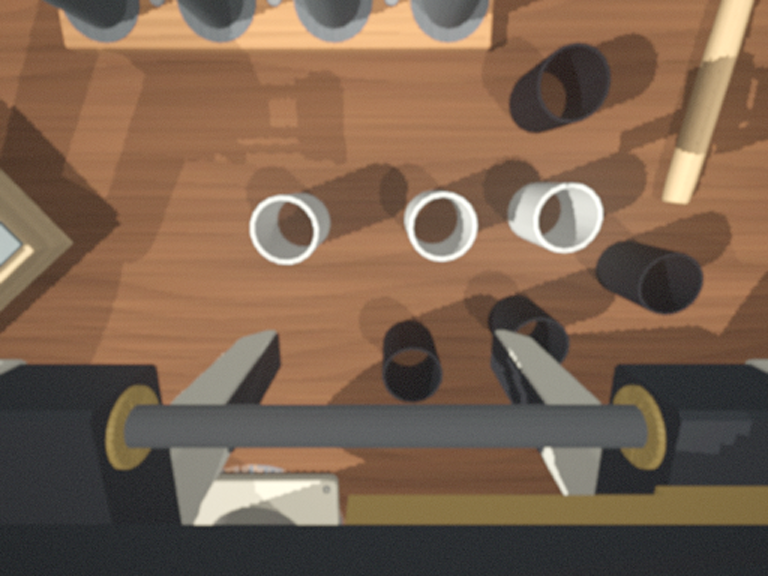

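View pics/w_stakes.png

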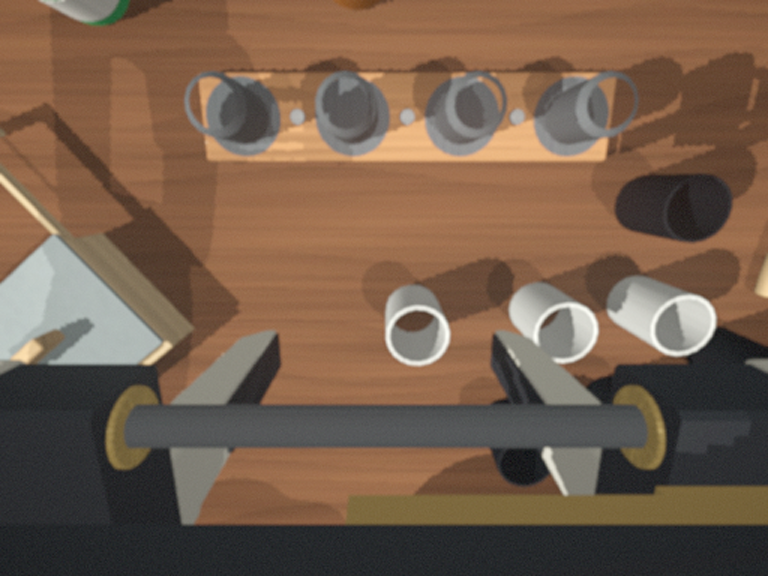

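The bright tins sit at (290,229), (441,226) and (565,217) in the first wrist view, clearly apart from the black ones. In the second view the stakes are at about (240,115), (352,112), (460,115) and (570,115), each with a larger ring, so I take a closer look at those.

```bash
python3 - <<'E'
from h import *
manip.move_to([.57,-.175,.24],ori(0)); w=snap("wrist"); save(w,"w_st4",(100,0,420,240),2.4)
for p in [(.637,-.227),(.637,-.125)]: print(proj(w,[[*p,.092],[*p,.02]]).round(0).tolist())
E
```

```text
[[306.0, 124.0], [296.0, 123.0]]
[[207.0, 124.0], [217.0, 123.0]]
```

View pics/w_st4.png

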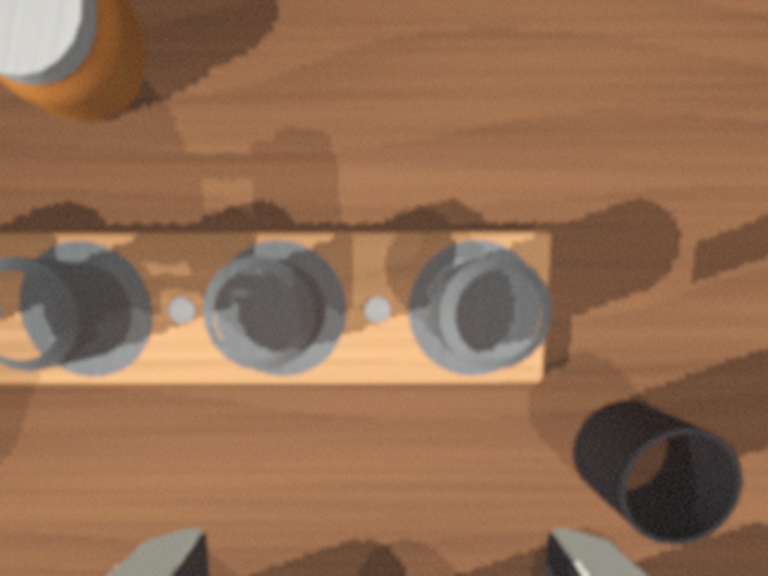

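The stakes are concentric: a 50 mm bevel ring above a foot disc, around (480,305) and (275,308) in the crop. I'll measure each stake and tin with the camera straight above it. For one tin I add an opposite-yaw view to cancel the mount bias.

```bash
cat >> h.py <<'E'
def over(p,yaw=0,z=.20):
    c,s=np.cos(yaw),np.sin(yaw); manip.move_to([p[0]-.072*c,p[1]-.072*s,z],ori(yaw)); return snap("wrist")
def world(c,px,half=.06,mm=.5): # rectified pixel -> xy
    return np.array([c[0]+half-px[1]*mm/1000, c[1]+half-px[0]*mm/1000])
def hsv(im): return cv2.cvtColor(im,cv2.COLOR_RGB2HSV)
def blob(mask,near=None,amin=200):
    cs,_=cv2.findContours(mask.astype(np.uint8),cv2.RETR_EXTERNAL,cv2.CHAIN_APPROX_NONE)
    cs=[c for c in cs if cv2.contourArea(c)>amin]
    return min(cs,key=lambda c:np.hypot(*(c.reshape(-1,2).mean(0)-near))) if cs else None
def tin_xy(cam,p,z=.08):
    for _ in range(2):
        r=rectify(cam,p,z); h=hsv(r); m=(h[...,2]>165)&(h[...,1]<60)
        c=blob(m,np.array([120,120])); (x,y),rad=cv2.minEnclosingCircle(c); p=world(p,(x,y))
    e=cv2.fitEllipse(cv2.convexHull(c)); return p,rad*.5,world(p,(e[0][0]-0,e[0][1]))*0+p,e[1]
E
python3 - <<'E'
from h import *
out=[]
for i,p in enumerate([(.637,.081),(.637,-.021),(.637,-.125),(.637,-.227)]):
    w=over(p); r=rectify(w,p,.088); out.append(r)
    h=hsv(r); m=cv2.morphologyEx((h[...,1]<90).astype(np.uint8),cv2.MORPH_OPEN,np.ones((5,5)))
    c=blob(m,np.array([120,120])); k,rad=cv2.minEnclosingCircle(c)
    g=cv2.GaussianBlur(cv2.cvtColor(r,cv2.COLOR_RGB2GRAY),(0,0),1.5)
    H=cv2.HoughCircles(g,cv2.HOUGH_GRADIENT_ALT,1.5,5,param1=80,param2=.5,minRadius=30,maxRadius=60)
    print("stake",i+1,"flange",world(p,k).round(4),rad*.5,"hough",[] if H is None else [(world(p,q[:2]).round(4).tolist(),q[2]*.5) for q in H[0][:5]])
for yaw in (0,np.pi):
  for n,p in dict(A=(.425,-.083),B=(.43,-.222),C=(.437,-.329)).items():
    w=over(p,yaw); q,rad,_,ax=tin_xy(w,p); print(n,yaw,q.round(4),round(rad,1),np.round(ax,0))
    out.append(rectify(w,p,.08))
cv2.imwrite("pics/rect.png",np.vstack([np.hstack(out[:4][:3]),np.hstack([out[3],out[4],out[7]])])[:600,:,::-1])
print(telemetry.sense()["t"])
E
```

```text
stake 1 flange [0.6318 0.085 ] 28.71409797668457 hough [([0.6309999823570251, 0.08550000190734863], np.float32(28.113209)), ([0.6377999782562256, 0.09449999779462814], np.float32(27.25684)), ([0.6212999820709229, 0.09080000221729279], np.float32(26.126707)), ([0.6309999823570251, 0.08550000190734863], np.float32(24.287691)), ([0.6309999823570251, 0.08550000190734863], np.float32(17.782759))]
stake 2 flange [ 0.6319 -0.0198] 28.733795166015625 hough [([0.6324999928474426, -0.019500000402331352], np.float32(28.087894)), ([0.6324999928474426, -0.019500000402331352], np.float32(23.045984)), ([0.6324999928474426, -0.019500000402331352], np.float32(18.500813))]
stake 3 flange [ 0.632  -0.1242] 28.727445602416992 hough [([0.6331999897956848, -0.12280000001192093], np.float32(27.929699)), ([0.6331999897956848, -0.12280000001192093], np.float32(22.206417)), ([0.6399999856948853, -0.1340000033378601], np.float32(26.58457)), ([0.6445000171661377, -0.0851999968290329], np.float32(21.392021)), ([0.6399999856948853, -0.1340000033378601], np.float32(17.587608))]
stake 4 flange [ 0.632  -0.2284] 28.772939682006836 hough [([0.6324999928474426, -0.22849999368190765], np.float32(27.835306)), ([0.6324999928474426, -0.22849999368190765], np.float32(18.26972)), ([0.6324999928474426, -0.22849999368190765], np.float32(22.946285)), ([0.6467999815940857, -0.18279999494552612], np.float32(22.101803))]
A 0 [ 0.4291 -0.0811] 30.9 [122. 123.]
B 0 [ 0.4321 -0.2213] 31.0 [122. 123.]
C 0 [ 0.4396 -0.3313] 30.9 [122. 124.]
A 3.141592653589793 [ 0.4292 -0.0811] 30.8 [122. 122.]
B 3.141592653589793 [ 0.432  -0.2214] 30.9 [122. 123.]
C 3.141592653589793 [ 0.4396 -0.3312] 30.9 [122. 123.]
11.8417
```

View pics/rect.png

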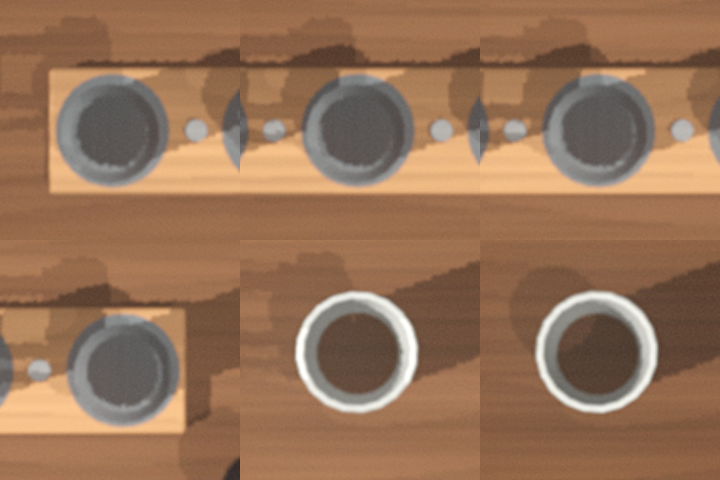

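The views show concentric rings (stakes) and clean tins. The yaw 0 and yaw π readings agree, so the bias is about zero. After the height correction, the stakes are at x≈0.6306 with y = 0.0861, −0.0195, −0.1240 and −0.2288. Now I measure the tray grip and open the cover.

```bash
cat > cover.py <<'E'
from h import *
def grip_pose(p,yaw):
    w=over(p,yaw,.24); r=rectify(w,p,.088); h=hsv(r)
    m=((h[...,1]>70)&(h[...,2]>120)).astype(np.uint8); m=cv2.morphologyEx(m,cv2.MORPH_OPEN,np.ones((5,5)))
    c=blob(m,np.array([120,120])); (k,wh,a)=cv2.minAreaRect(c)
    b=cv2.boxPoints((k,wh,a)); e=max([(b[1]-b[0]),(b[2]-b[1])],key=np.linalg.norm)
    d=np.array([-e[1],-e[0]]); ang=np.arctan2(d[1],d[0])-np.pi/2
    ang=(ang+np.pi/2)%np.pi-np.pi/2
    return world(p,k),np.array(wh)*.5,ang,w
E
python3 - <<'E'
from cover import *
q,wh,ang,w=grip_pose((.413,.29),.67); print(q,wh,ang); save(w,"grip",(130,0,390,240),2)
cv2.imwrite("pics/griprect.png",rectify(w,(.413,.29),.088)[:,:,::-1])
E
```

```text
[0.4064931  0.29683276] [13.02497578 58.34175873] 0.67114365
```

View pics/griprect.png

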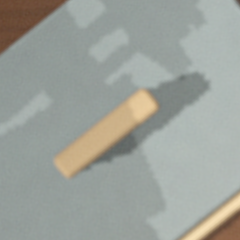

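The bar is isolated cleanly: centre (0.406,0.297), 13×58 mm, tray yaw 0.671. Opening the cover now.

```bash
python3 - <<'E'
from h import *
q=np.array([.4065,.2968]); a=.671; u=np.array([np.cos(a),np.sin(a)]); yaw=a+np.pi/2
manip.move_gripper(.05)
manip.move_to([*q,.20],ori(yaw)); print(manip.move_l([*q,.090],rate=.12,force_limit=15))
manip.move_gripper(0.0); s=telemetry.sense(); print(s["finger_gap"],s["grip_force"],s["position"])
e=q+u*.139; print(manip.move_l([*e,.090],rate=.08,force_limit=30)); s=telemetry.sense(); print(s["position"],s["finger_gap"],s["ft_force"])
manip.move_gripper(.05); manip.move_l([*e,.22])
np.save("gripopen.npy",e)
c=q-u*0.0
manip.move_gripper(.093)
w=over(c-u*.0,a,.24); save(w,"tray",(60,0,460,270),1.8); print(proj(w,[[*c,.043]]),telemetry.sense()["t"])
np.savez("tray.npz",*w)
E
```

```text
False
0.013853101814783225 29.999573528766632 [0.4065615  0.29684528 0.09010869]
True
[0.51017257 0.37846981 0.0900716 ] 0.013427201761162435 [-2.37194639 -2.10440755  6.07689299]
[[256.55298408 120.31052675]] 24.4583
```

View pics/tray.png

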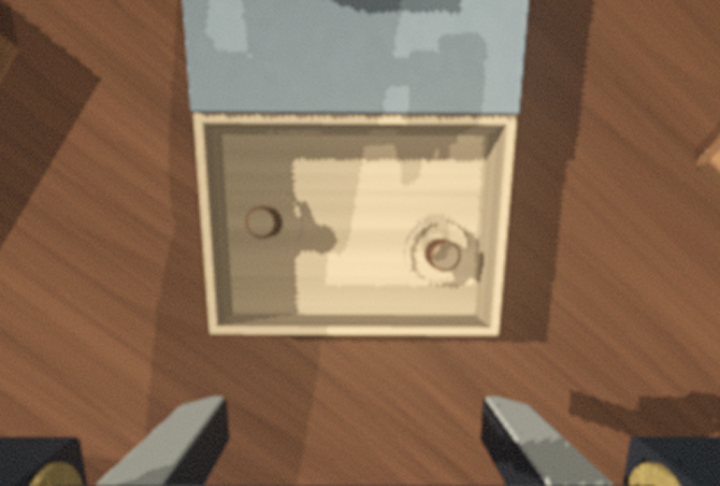

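Two lids: knobs at crop (264,221) in the shade and (442,255) in the light. The rest of the tray is empty. Next the tins, each re-measured just before its grasp.

```bash
cat > tin.py <<'E'
from h import *
ST={1:(.6304,.0861),2:(.6305,-.0192),3:(.6307,-.1240),4:(.6307,-.2288)}
def place_tin(p,k,yaw=0.):
    w=over(p,yaw); q,rad,_,_=tin_xy(w,p); print("tin",q.round(4),round(rad,1))
    if not 29.5<rad<32: return print("bad view")
    manip.move_gripper(.085)
    manip.move_to([*q,.16],ori(yaw)); 
    if manip.move_l([*q,.068],rate=.12,force_limit=12): return print("hit",telemetry.sense()["position"])
    manip.move_gripper(0.); print("gap",telemetry.sense()["finger_gap"])
    manip.move_l([*q,.20]); s=ST[k]; manip.move_l([*s,.20],rate=.2); g=telemetry.sense()
    print("gap",g["finger_gap"],g["grip_force"])
    if g["finger_gap"]<.055: return print("lost")
    manip.move_l([*s,.16],rate=.1); hit=manip.move_l([*s,.0875],rate=.06,force_limit=15); g=telemetry.sense()
    print("insert hit",hit,g["position"].round(4),g["ft_force"].round(1),g["finger_gap"])
    if g["position"][2]>.115: return print("not in")
    manip.move_gripper(.075); manip.hold(.3); manip.move_l([*s,.2]); check(k)
def check(k,yaw=0.):
    s=ST[k]; w=over(s,yaw,.22); q,rad,_,ax=tin_xy(w,s,.10)
    print("stake",k,"rim",q.round(4),"r at z=.1",round(rad,2),ax,"t",telemetry.sense()["t"]); return w
E
python3 -c "
from tin import *
place_tin((.4291,-.0811),2)"
```

```text
tin [ 0.4222 -0.1278] 32.8
bad view
```

Tin A seems to have been knocked aside. I re-take the overview by numbers, plus one picture.

```bash
python3 - <<'E'
from tin import *
w=over((.44,-.19),0,.30); save(w,"tins2",(80,0,470,250),1.9)
for p in [(.4222,-.1278),(.432,-.2213),(.4396,-.3313)]: q=tin_xy(w,p); print(q[0].round(4),q[1],q[3]); print(proj(w,[[*p,.08]]))
E
```

```text
[ 0.4212 -0.13  ] 31.60382652282715 (124.85291290283203, 125.64317321777344)
[[209.76762532 133.99423693]]
[ 0.4318 -0.2214] 31.355663299560547 (124.63589477539062, 124.81098937988281)
[[281.65981972 126.3491454 ]]
[ 0.4355 -0.3222] 40.31167984008789 (126.6333999633789, 161.78526306152344)
[[367.31741259 120.37660707]]
```

View pics/tins2.png

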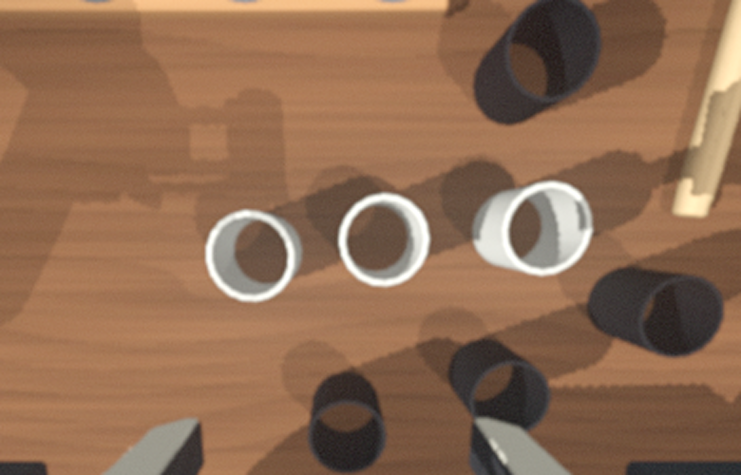

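Tin A is now at (0.421,−0.130), upright, next to B (crop (253,255); B at (384,240)). I'll grasp with the jaws closing along x, where there is space.

```bash
sed -i 's/yaw=0\.)/yaw=np.pi\/2)/; s/move_gripper(.085)/move_gripper(.078)/' tin.py; python3 -c "
from tin import *
place_tin((.4208,-.130),2)"
```

```text
tin [ 0.4211 -0.1296] 30.7
gap 0.060228667454260615
gap 0.06021428490015854 29.999717893078923
insert hit True [ 0.63   -0.0191  0.0889] [-1.5  0.6  6.4] 0.05993879732872265
stake 2 rim [ 0.6296 -0.0191] r at z=.1 30.59 (120.6132583618164, 121.4854965209961) t 36.3583
```

```bash
python3 -c "
from tin import *
place_tin((.432,-.2213),3)
place_tin((.4396,-.3313),4)"
```

```text
tin [ 0.4318 -0.2213] 30.9
gap 0.06050341706574044
gap 0.06037810439723315 29.999551854562014
insert hit True [ 0.6302 -0.1238  0.0888] [-1.8 -0.3  6.7] 0.060507346468658275
stake 3 rim [ 0.6298 -0.1237] r at z=.1 30.62 (121.12622833251953, 121.27416229248047) t 45.7167
tin [ 0.4396 -0.3312] 30.9
gap 0.06060916216350098
gap 0.060709352718820664 29.999569020001218
insert hit True [ 0.6302 -0.2285  0.0889] [-1.6  0.2  6.1] 0.06022908098562383
stake 4 rim [ 0.6298 -0.228 ] r at z=.1 30.61 (121.07438659667969, 121.51551055908203) t 55.0417
```

All three tins are down. Now the lids: coarse casts from the saved tray view, then an overhead refinement of each knob.

```bash
python3 - <<'E'
from h import *
w=list(np.load("tray.npz").values()); a=.671
P=[cast(w,(206.7,122.8),.043)[0,:2],cast(w,(305.6,141.7),.043)[0,:2]]
C=cast(w,[(60+u/1.8,v/1.8) for u,v in [(196,115),(517,115),(498,334),(210,334)]],.052)
Rm=np.array([[np.cos(a),np.sin(a)],[-np.sin(a),np.cos(a)]]); O=C[:,:2].mean(0)
print("tray",O,((C[:,:2]-O)@Rm.T).round(3).tolist()); out=[]
for p in P:
    v=over(p,a,.20); r=rectify(v,p,.043,.04,.25); out.append(cv2.resize(r,(320,320)))
    r2=cv2.GaussianBlur(cv2.cvtColor(r,cv2.COLOR_RGB2GRAY),(0,0),2)
    H=cv2.HoughCircles(r2,cv2.HOUGH_GRADIENT_ALT,1.5,10,param1=60,param2=.4,minRadius=30,maxRadius=110)
    h=hsv(r); print(p.round(4),((p-O)@Rm.T).round(3),"hough",[] if H is None else [(world(p,c[:2],.04,.25).round(4).tolist(),c[2]*.25) for c in H[0][:6]])
cv2.imwrite("pics/knobs.png",np.hstack(out)[:,:,::-1]); print(telemetry.sense()["t"])
E
```

```text
tray [0.40003114 0.29047331] [[0.07, 0.099], [0.07, -0.1], [-0.07, -0.1], [-0.07, 0.101]]
[0.3665 0.3423] [0.006 0.061] hough [([0.3645, 0.3448], np.float32(10.971092)), ([0.3645, 0.3448], np.float32(8.409722))]
[0.4243 0.2336] [-0.016 -0.06 ] hough [([0.4253, 0.2323], np.float32(10.801508)), ([0.4324, 0.2346], np.float32(15.496781)), ([0.4253, 0.2323], np.float32(8.449364))]
58.1167
```

View pics/knobs.png

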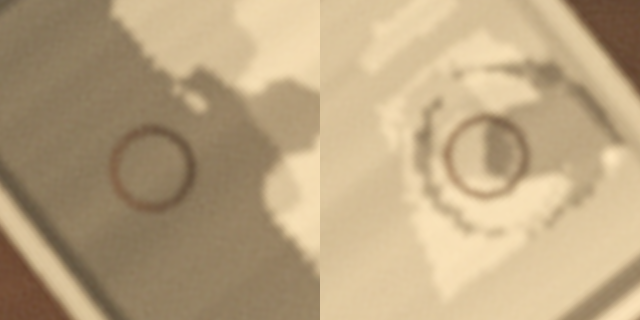

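Both knob rings are crisp (11 mm radius). The tray centre puts the lids clear for closing along the tray's x.

```bash
cat > lid.py <<'E'
from h import *
TI={2:(.6297,-.0191),3:(.6299,-.1237),4:(.6299,-.2282)}; A=.671; Y=A+np.pi/2
def knob(p,yaw,z,zt=.2):
    v=over(p,yaw,zt); r=rectify(v,p,z,.04,.25); g=cv2.GaussianBlur(cv2.cvtColor(r,cv2.COLOR_RGB2GRAY),(0,0),2)
    H=cv2.HoughCircles(g,cv2.HOUGH_GRADIENT_ALT,1.5,10,param1=60,param2=.4,minRadius=36,maxRadius=52)
    return (None if H is None else [(world(p,c[:2],.04,.25).round(4).tolist(),round(float(c[2]*.25),2)) for c in H[0][:4]]),v
def place_lid(q,k):
    manip.move_gripper(.036); manip.move_to([*q,.16],ori(Y))
    if manip.move_l([*q,.042],rate=.1,force_limit=10): print("contact",telemetry.sense()["position"])
    manip.move_gripper(0.); print("gap",telemetry.sense()["finger_gap"])
    manip.move_l([*q,.22]); s=TI[k]; print("gap",telemetry.sense()["finger_gap"])
    manip.move_to([*s,.22],ori(np.pi/2)); g=telemetry.sense(); print("gap",g["finger_gap"])
    if g["finger_gap"]<.018: return print("lost")
    manip.move_l([*s,.16],rate=.1); hit=manip.move_l([*s,.1275],rate=.03,force_limit=8); g=telemetry.sense()
    print("insert",hit,g["position"].round(4),g["ft_force"].round(1),g["finger_gap"])
    if g["position"][2]>.1325: return print("not in")
    manip.move_gripper(.036); manip.move_l([*s,.24]); h,v=knob(s,np.pi/2,.13,.26); print("knob",h,telemetry.sense()["t"]); return v
E
python3 -c "
from lid import *
v=place_lid((.3645,.3448),2)
if v is not None: cv2.imwrite('pics/l1.png',cv2.resize(rectify(v,TI[2],.1)[:,:,::-1],(400,400)))"
```

```text
gap 0.021206755686277962
gap 0.02094182147934859
gap 0.021288220599139963
insert True [ 0.6293 -0.0191  0.1295] [-1.4 -0.2  3.3] 0.0211589983220446
knob None 68.325
```

View pics/l1.png

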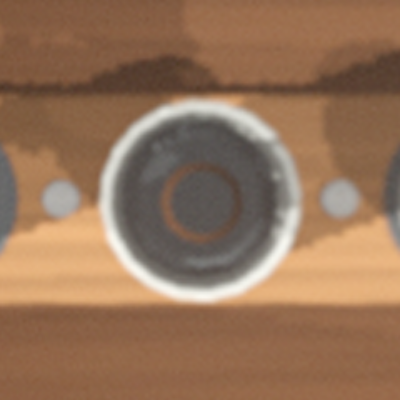

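```bash
python3 -c "
from lid import *
h,_=knob((.4253,.2323),A,.043); print(h)
q=h[0][0] if h else (.4253,.2323)
v=place_lid(q,3)
if v is not None: cv2.imwrite('pics/l2.png',cv2.resize(rectify(v,TI[3],.1)[:,:,::-1],(400,400)))"
```

```text
[([0.4262999892234802, 0.23180000483989716], 10.67)]
gap 0.02117224022154991
gap 0.02095288928722185
gap 0.021205984690427213
insert True [ 0.6296 -0.1236  0.1296] [ 0.3 -0.4  3.8] 0.021704201999415137
knob None 79.5083
```

Lid 1 sits concentric in tin 2 (knob ring at (201,202), rim centre at (200,200)). One combined check before closing.

```bash
python3 - <<'E'
from tin import *
for k in (2,3,4): check(k,np.pi/2)
w=over((.40,.2905),.671,.26)
a=cv2.resize(cv2.imread("pics/l2.png"),(260,260)); b=cv2.resize(w[0][0:260,120:380,::-1],(260,260))
sc=snap("scene"); u=proj(sc,[[.63,-.07,.06]])[0].astype(int); c=cv2.resize(sc[0][u[1]-70:u[1]+60,u[0]-65:u[0]+65,::-1],(260,260),interpolation=cv2.INTER_CUBIC)
cv2.imwrite("pics/chk.png",np.hstack([a,b,c]))
E
```

```text
stake 2 rim [ 0.6296 -0.0191] r at z=.1 30.61 (120.50354766845703, 121.7364501953125) t 80.0833
stake 3 rim [ 0.6298 -0.1236] r at z=.1 30.65 (120.67704010009766, 121.60210418701172) t 80.6333
stake 4 rim [ 0.6299 -0.2281] r at z=.1 30.64 (121.4952392578125, 121.81373596191406) t 81.1833
```

View pics/chk.png

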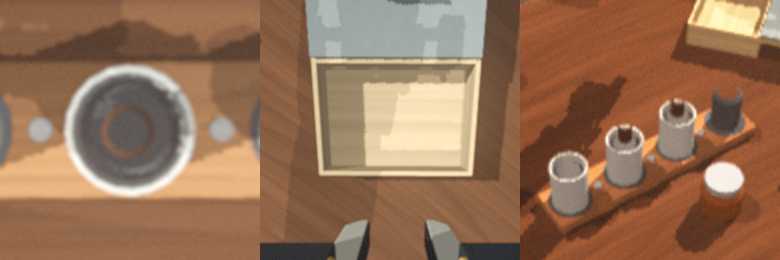

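Lid 2 is also concentric and level, the tray is empty, and all three tins are fully down (scene crop on the right). Now closing the cover.

```bash
python3 - <<'E'
from cover import *
e=np.array([.5102,.3785]); a=.671; u=np.array([np.cos(a),np.sin(a)]); Y=a+np.pi/2
manip.move_gripper(.05); manip.move_to([*e,.20],ori(Y)); print(manip.move_l([*e,.090],rate=.12,force_limit=15))
manip.move_gripper(0.); print(telemetry.sense()["finger_gap"])
s0=telemetry.sense()["position"][:2]; t=s0-u*.144
print(manip.move_l([*t,.090],rate=.08,force_limit=25)); s=telemetry.sense(); print(s["position"],(s["position"][:2]-s0)@u,s["finger_gap"],s["ft_force"])
manip.move_gripper(.05); manip.move_l([*s["position"][:2],.24])
q,wh,ang,w=grip_pose((.40,.2905),a); print(q,wh,ang,(q-[.4,.2905])@u); save(w,"shut",(100,0,420,260),2)
print(telemetry.sense()["t"])
E
```

```text
False
0.013907721620123605
True
[0.40007866 0.2917576  0.09002973] -0.1400642894940535 0.01356736444879766 [2.060339   0.96303682 1.89409325]
[0.39971202 0.29161476] [12.86794758 57.99870682] 0.6682898 0.00046757988802775916
92.0667
```

View pics/shut.png

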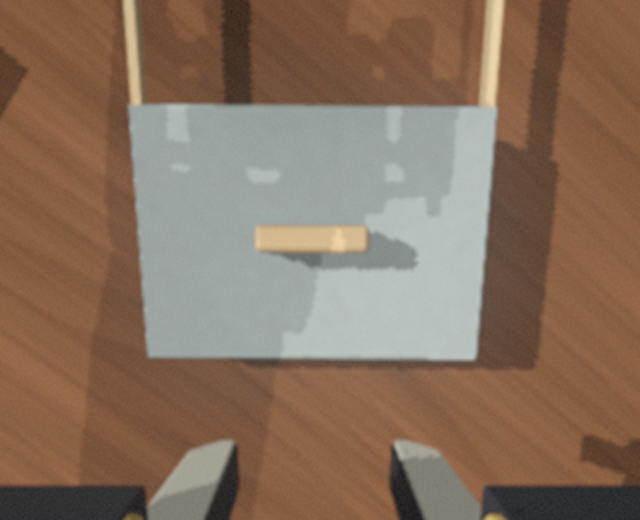

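The cover moved the full 140 mm and sits squarely over the tray, with the grip bar at (311,238). The gripper is clear of everything. A quick rim check, then hand-in.

```bash
python3 - <<'E'
from tin import *
for k in (2,3,4): check(k,np.pi/2)
print(job.sign_off())
E
```

```text
stake 2 rim [ 0.6296 -0.019 ] r at z=.1 30.61 (120.60237884521484, 121.5732650756836) t 93.7417
stake 3 rim [ 0.6299 -0.1236] r at z=.1 30.63 (120.90521240234375, 121.46229553222656) t 94.2917
stake 4 rim [ 0.6299 -0.2281] r at z=.1 30.63 (121.31878662109375, 121.7602310180664) t 94.8417
the job is handed in; nothing more can be done
None
```

I handed the job in at about 95 s: all three tins are fully down on stakes 2–4, both lids are seated in the tins on stakes 2 and 3, and the cover is shut; `job.sign_off()` returned no verdict.

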